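# Set the foot stop and lean the sample board

### The arm

A 6-joint arm with a two-finger parallel gripper is mounted at the origin on the work surface. World frame = base frame: x ahead of the robot, y to its left, z up, the work surface at z = 0. Lengths are in m, angles in rad, forces in N, time in s.
With the tool pointing down it reaches from about 0.3 to 0.875 m from the base axis. Payload 6.4 kg.
Tool frame: the origin (TCP) lies midway between the tips of the shut fingers; the grasp point (between the pads) lies 19 mm behind it (ctrl.pinch_z is the distance from the TCP to the grasp point, in m); z points along the fingers, y is the line along which they close (so a half turn about z gives the same grasp; the last joint's range is limited). The gripper opens to 85 mm and grips with 20 to 120 N. Pads are 22 mm wide; open, the fingers measure 114 mm over their backs; the gripper's body (76 mm by 85 mm) begins 54 mm behind the grasp point. The pads swing forward as they close: fully open they stand 13 mm farther back than shut.
Start: joints at [-1.335, 0.181, 1.607, -0, 1.354, -0.206], TCP at [0.246, -0.52, 0.231] pointing down, gripper open.
Joint ranges: [-2.99, 2.99], [-0.89, 2.07], [0.3, 2.58], [-1.14, 4.28], [0, 2.63], [-3.12, 3.12]. Speed limits (rad/s): [2.57, 2.57, 3.01, 3.14, 3.14, 3.14].

### API

Orientations are given as a unit quaternion [w, x, y, z].
In Python, from bench import ctrl gives the robot as it stands.
- The arm moves only by the tool apply_moves, never from a script. Its argument "moves" is a list of rows, each an object with "jaw": the opening, from 0 (shut) to 1 (fully open); "offset": the shift along the tool's x, y, z in mm, a list of three; "rot": the turn, a rotation vector about the tool's x, y, z in degrees, a list of three. In form: [{"jaw": jaw, "offset": [dx, dy, dz], "rot": [ax, ay, az]}, ...]. A call has exactly 5 rows; each row shifts and turns the commanded pose from where the row before left it, along the tool's axes as they then stand; what a row does not reach is not made up. A row lasts 1/8 s, in which the tool goes at most 62.5 mm and 10.7 degrees, less where a joint would pass 70% of its speed; a pose out of reach is approached as far as the arm can. A call is refused whole if a number of a shift passes 62.5 or a number of a turn 10.7, either way. A call with a gripper value outside its range is refused whole. The fingers move at their own pace and stop on an object; the grip force is fixed at half the most. Time passes only in rows, so rows that do not move let the fingers close, or fill a call up. It gives the time, the measured TCP pose, the force, the opening and the grip force at its end, in the units of the state.
- ctrl.get_obs(): the state, without advancing time (a new reading comes with each control period).
- ctrl.camera(name): name is "scene" or "top" or "wrist"; returns (picture, depth): 420x560x3 uint8, red, green, blue; 420x560 float32, m along the optical axis (not along the pixel's ray), 0 where there is no reading.
- ctrl.camera_params(name): a dict with "K" (3x3 intrinsics, pixels), "cam_to_world" (4x4, takes a point from camera to world coordinates); the wrist camera has in their place "mount" (4x4, takes a point from camera to tool coordinates, whose origin is the TCP and whose axes are the flange's). Camera axes: x right, y down, z forward; pixel columns grow to the right and rows downward; lengths in m; the calibration is good to about 2 mm. A picture is of the moment at which its call begins: read the wrist's pose just before it. camera_params takes no time and is no camera call.
- ctrl.hand_in(): hands the job in; it is judged then, once.
Trained networks look in the newest picture that a camera, given by its name, has taken for a name from the list of things; names that differ only in an ending like _2 or _b are one class to them, and where a whole thing is asked for, a point or a joint stands for the part that bears it (a point fixed in the world has none). Each returns a list of dicts, best first, with "score" (0 to 1); they miss things now and then, are a little off and sometimes report something else, mostly with a low value. They report only what shows in the picture. A call takes as long as a camera call. They do not tell look-alikes from the thing itself.
- ctrl.outline_of(camera, target): "region" (420x560 bool, what is visible of it) and "position" ([column, row] in pixels, amid what is visible of it).
The state is a dict: "time_s": time; "q": joint angles; "dq": joint speeds; "joint_efforts": joint torques, N m; "eef_pos": TCP position; "eef_rot": TCP orientation; "wrist_force": force on the tool from outside, world axes, zero at the start; "torque": the same for the moment, N m; "opening": opening from 0.0 (shut) to 1.0 (fully open); "grasp_force": force on a finger pad.
Only numpy, scipy, OpenCV 4.12 (cv2) and the standard library are available. Lean on these libraries where they do the work, as an engineer would, in place of code of your own. Each camera call takes 0.05 s, during which the arm holds its last target. There are 200 camera calls.

### The job

Push the notched steel strip so that it swings flat on the shelf about the walnut dowel, with its notch staying on the dowel, until its edge rests against the small steel stop pin. Then take the wooden sample board out of its slotted rack and lean it back against the white upstand, square to it and midway between the dowel and the pin, with its foot on the shelf and set against the strip so that it cannot slide. Do not topple the board, do not lift the strip, and leave the other hardware where it lies.

Things in the scene. Friction and masses are not known exactly. Their poses are not given: they have to be found in the camera images.
- shelf: Fixed white plywood shelf box, 340 (x) by 620 (y) by 65 mm high (its flat top is the work area), with a drawer front and brass pull, not used, on its -x face. Origin: centre of its underside, on the work surface; x points from the drawer front to the upstand, y along the upstand, z up.
- upstand_edge (a point): Middle of the upper front edge of the fixed white upstand, the front of a row of screw bins: 14 mm thick, 500 mm long along the shelf's y, 95 mm tall above the shelf top. At x = +78.7, y = 0, z = 160 mm in the shelf's frame; axes as the shelf's.
- dowel (a point): Foot centre, at the shelf's top surface, of the fixed upright walnut dowel, the pivot: 14 mm diameter, 35 mm tall; at x = +40, y = -70 mm in the shelf's frame.
- stop_pin (a point): Foot centre, at the shelf's top surface, of the fixed upright steel stop pin: 8 mm diameter, 22 mm tall; at x = +42.7, y = +70 mm in the shelf's frame.
- strip: Loose galvanized steel strip, about 0.6 kg, 10 mm thick, lying on the shelf. Origin: on its underside, at the dowel's axis when the notch is seated. It spans y = -40 to +190 mm and x = -37.3 (edge towards the drawer) to -1.3 mm (notched edge); the notch, y = -8.5 to +8.5, cuts in to x = -7.3 mm. It starts seated, yawed +0.45 to +0.9 rad from the shelf; home, its axes are parallel to the shelf's.
- strip_push (a point): Point at mid thickness on the strip's drawer-side edge, x = -37.3, y = +95 mm in the strip's frame, axes as the strip's: pushed here along +x the strip slides with a few N of friction, stays pressed on the dowel and swings about it (clockwise from above) till it meets the stop pin.
- sample: Loose wooden board, 12 mm thick (x), 60 wide (y), 170 tall (z), 0.1 kg, faces alike; origin at the centre of its lower end. It stands upright in the rack's slot, lower end 10 mm above the rack's origin; grip it from above across its width. Between the home strip's notched edge and the upstand are 40 mm: with its foot against the strip it leans about 0.28 rad on the upstand's top edge.
- sample_top (a point): Centre of the sample board's upper end, 170 mm along its z from its origin.
- rack: Fixed plywood rack on the shelf, 55 (x) by 90 (y) by 42 mm high, with a slot 15 mm wide and 32 mm deep along its y, open above and at both ends; origin at the centre of its underside. It stands near the left or the right end of the shelf.
- bracket: Bystander: aluminium L-shaped shelf bracket, 120 mm leg (x) lying, 75 mm leg standing at its -x end, 25 mm wide; near the other end of the shelf. Origin at the underside of the lying leg's centre.
- u_bolt: Bystander: galvanized U-bolt lying on the shelf, about 70 by 80 mm, 17 mm high. Origin at its underside, at the centre of its bend.
- anchor_a: Bystander: orange plastic toggle anchor, 48 by 45 mm, 14 mm high, lying. Origin at the underside of its cross bar.
- anchor_b: Bystander: a second, identical orange toggle anchor.
Things that resemble listed ones, but are neither listed nor needed, are in the scene too. Several things have the shape of the sample; the one meant has the colours described above.

How it is judged:
By the outcome, as a careful person would: the job done as asked, in the order asked, and still so for the second after the job is handed in, with the robot touching nothing.
It also fails if it takes over 58 s, if anything falls off the work surface, if the arm or the gripper's body presses on something with over 40 N, if the wrist force passes 120 N, or if a joint passes its speed limit or range.

## Working session

There is one attempt and no reset: what is moved stays moved. The work goes in short steps, Python scripts to look and compute and a tool call to move; the robot and the scene stay as the last step left them, time stands still between calls to the robot, and variables do not carry over. Pictures are saved under pics/ and viewed, at most 10 in all, crops included, and the job is handed in when it is done.

Besides the shell and the picture viewer there is one more tool, called after "Request:" as name(argument=value, ...), one argument or row to a line, values as JSON. apply_moves: Moves the arm, as the interface text tells. Its arguments: {"type":"object","properties":{"moves":{"type":"array"}},"required":["moves"]}

```bash
mkdir -p pics; ls; cat > h.py <<'E'
import numpy as np,cv2
from bench import ctrl
from scipy.spatial.transform import Rotation as R
def snap(n,f=None):
    o=ctrl.get_obs(); im,d=ctrl.camera(n); p=ctrl.camera_params(n)
    if 'mount' in p:
        T=np.eye(4); q=o['eef_rot']; T[:3,:3]=R.from_quat([q[1],q[2],q[3],q[0]]).as_matrix(); T[:3,3]=o['eef_pos']; T=T@np.array(p['mount'])
    else: T=np.array(p['cam_to_world'])
    if f: cv2.imwrite('pics/'+f,cv2.cvtColor(im,cv2.COLOR_RGB2BGR))
    return im,d,np.array(p['K']),T
def cloud(d,K,T):
    v,u=np.mgrid[:d.shape[0],:d.shape[1]]
    P=np.stack([(u-K[0,2])*d/K[0,0],(v-K[1,2])*d/K[1,1],d],-1)
    W=P@T[:3,:3].T+T[:3,3]; W[d<=0]=np.nan
    return W
E
python3 - <<'E'
from h import *
for c in ['top','scene']:
    im,d,K,T=snap(c,c+'0.png'); np.savez(c+'0.npz',im=im,d=d,K=K,T=T); print(c,T[:3,3],T[:3,2])
    W=cloud(d,K,T)
    for t in ['sample','strip','rack','dowel','stop_pin','upstand_edge','bracket','u_bolt','anchor_a','shelf']:
        for r in ctrl.outline_of(c,t)[:3]:
            if r['score']<.2: continue
            m=r['region']; w=W[m]; print(t,round(r['score'],2),np.round(r['position']),m.sum(),np.round(np.nanmedian(w,0),3) if m.any() else W[int(r['position'][1]),int(r['position'][0])])
print(ctrl.get_obs()['eef_rot'],ctrl.pinch_z)
E
```

```text
pics
top [0.3968607  0.00495323 1.22927573] [ 0.10333055 -0.01140957 -0.99458163]
sample 0.78 [401. 203.] 533 [ 0.54  -0.319  0.116]
sample 0.69 [344. 194.] 403 [ 0.54  -0.168  0.208]
strip 0.69 [263. 213.] 1135 [0.496 0.027 0.075]
strip 0.37 [249. 206.] 27540 [0.53  0.069 0.066]
rack 0.71 [331. 206.] 447 [ 0.529 -0.154  0.106]
dowel 0.71 [249. 205.] 27768 [0.529 0.07  0.066]
dowel 0.62 [263. 215.] 1103 [0.496 0.029 0.075]
stop_pin 0.79 [248. 205.] 28368 [0.529 0.068 0.066]
stop_pin 0.62 [347. 194.] 374 [ 0.54  -0.17   0.208]
upstand_edge 0.71 [249. 203.] 27663 [0.53  0.068 0.066]
bracket 0.94 [160. 225.] 419 [0.462 0.298 0.069]
u_bolt 0.67 [190. 258.] 139 [0.384 0.216 0.077]
u_bolt 0.21 [267. 216.] 1164 [0.496 0.024 0.075]
anchor_a 0.67 [313. 244.] 103 [ 0.421 -0.109  0.073]
anchor_a 0.54 [351. 239.] 88 [ 0.435 -0.211  0.074]
shelf 0.6 [247. 205.] 28339 [0.528 0.069 0.066]
scene [ 0.86776546 -0.24303675  0.88635418] [-0.4207293   0.27164217 -0.86556189]
sample 0.78 [210. 257.] 1450 [ 0.552 -0.171  0.194]
sample 0.63 [141. 318.] 836 [ 0.558 -0.318  0.125]
strip 0.79 [287. 218.] 1602 [0.507 0.024 0.073]
rack 0.69 [222. 282.] 1135 [ 0.567 -0.171  0.104]
dowel 0.93 [308. 229.] 38977 [0.588 0.019 0.064]
stop_pin 0.71 [306. 230.] 38112 [0.591 0.018 0.064]
stop_pin 0.69 [213. 261.] 1418 [ 0.552 -0.171  0.193]
upstand_edge 0.71 [307. 229.] 39181 [0.587 0.019 0.064]
upstand_edge 0.5 [375. 144.] 680 [0.458 0.298 0.069]
bracket 0.94 [371. 142.] 690 [0.456 0.298 0.068]
u_bolt 0.56 [325. 130.] 357 [0.381 0.226 0.074]
anchor_a 0.61 [215. 216.] 198 [ 0.424 -0.109  0.071]
anchor_a 0.51 [172. 247.] 211 [ 0.442 -0.212  0.071]
shelf 0.7 [307. 230.] 39787 [0.584 0.018 0.064]
[-1.35284596e-05  9.75701528e-01  2.19103918e-01  2.53060522e-05] 0.0187
```

View pics/top0.png

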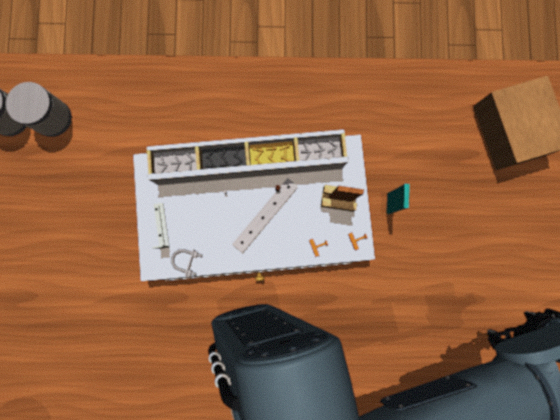

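View pics/scene0.png

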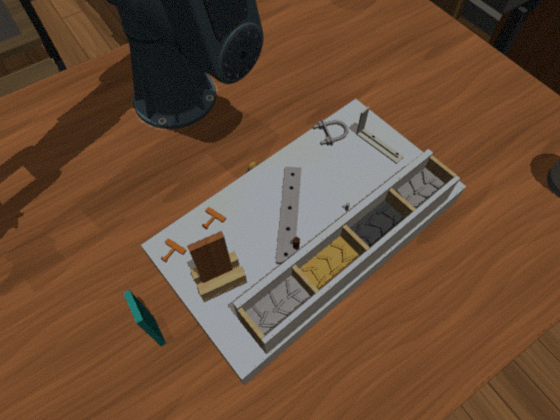

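The top view shows the wooden board in its rack at (345,194), with a teal look-alike standing off the shelf at (398,198). The dowel is at (278,188), the pin at (226,194), and the strip runs from (290,185) to (240,245). The candidates for the sample are brown (345,194) and teal (398,198). The description says wooden, so I choose the brown one.

```bash
cat > fit.py <<'E'
from h import *
def rect(P,n):
    r=cv2.minAreaRect((P[:,:2]*1000).astype(np.float32)); print(n,len(P),np.round(r[0],1),np.round(r[1],1),round(r[2],2)); return r
if __name__=='__main__':
  for c in ['top','scene']:
    z=np.load(c+'0.npz'); im,d=z['im'],z['d']; W=cloud(d,z['K'],z['T'])
    hsv=cv2.cvtColor(im,cv2.COLOR_RGB2HSV)
    on=(W[...,0]>.3)&(W[...,0]<.75)&(abs(W[...,1])<.4)
    m=on&(abs(W[...,2]-.065)<.006)&(hsv[...,1]<60)
    m=cv2.morphologyEx(m.astype(np.uint8),cv2.MORPH_OPEN,np.ones((3,3)))>0
    print(c,'shelf z',np.nanmedian(W[m][:,2])); rect(W[m],'shelf')
    up=on&(abs(W[...,2]-.160)<.005)&(hsv[...,1]<60); rect(W[up],'upst160')
    for t in ['strip']:
        r=ctrl.outline_of(c,t)[0]; mm=cv2.erode(r['region'].astype(np.uint8),np.ones((3,3)))>0
        mm&=(abs(W[...,2]-.074)<.004); rect(W[mm],'strip')
    # sample: top end points
    s=on&(W[...,2]>.15)&(abs(W[...,1]+.17)<.07)&(abs(W[...,0]-.55)<.06)&(hsv[...,1]>90)
    P=W[s]; print('sample zmax',np.nanmax(P[:,2]), P[:,:].min(0),P.max(0)); 
    tp=P[P[:,2]>P[:,2].max()-.012]; rect(tp,'sampletop'); rect(P,'sample')
    rk=on&(abs(W[...,2]-.107)<.005)&(abs(W[...,1]+.17)<.09)&(abs(W[...,0]-.55)<.08)&(hsv[...,1]>50); rect(W[rk],'rack')
z=np.load('top0.npz');im=z['im'][120:290,130:410]
cv2.imwrite('pics/crop1.png',cv2.cvtColor(cv2.resize(im,None,fx=2.85,fy=2.85,interpolation=cv2.INTER_CUBIC),cv2.COLOR_RGB2BGR))
E
python3 fit.py
```

```text
top shelf z 0.06460953705446826
shelf 19572 [523.5  57.5] [340.8 620.5] 5.74
upst160 1136 [615.3 -12.7] [642.6 141.8] 84.04
strip 783 [499.7  23.9] [ 28.9 222.8] 50.69
sample zmax 0.24883089073307652 [ 0.53429802 -0.19979714  0.15005516] [ 0.55194045 -0.14286803  0.24883089]
sampletop 131 [ 543.2 -172.1] [56.7 11.3] 82.11
sample 280 [ 543.2 -171.7] [57.4 11.5] 82.11
rack 350 [ 567.5 -174.1] [ 88.5 102.4] 81.37
scene shelf z 0.06325958444378255
shelf 23160 [525.6  61. ] [341.4 621.3] 5.79
upst160 1868 [610.6  -4.9] [645.5  66.8] 89.49
strip 1325 [502.7  26.6] [ 33.1 228.7] 50.81
sample zmax 0.24605967419223684 [ 0.53770304 -0.20062408  0.1504253 ] [ 0.55731048 -0.14175635  0.24605967]
sampletop 321 [ 547.3 -170.9] [58.  13.5] 82.43
sample 1040 [ 547.4 -170.6] [59.5 13.6] 82.43
rack 707 [ 547.7 -168.6] [89.1 56.1] 81.97
```

View pics/crop1.png

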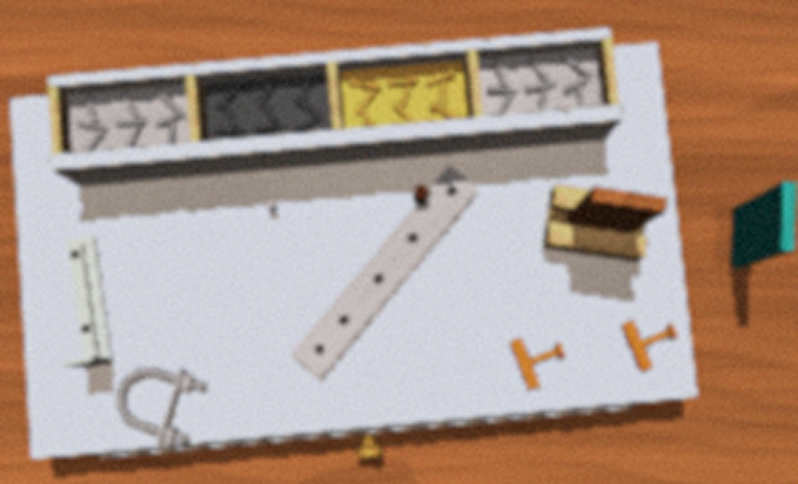

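The crop confirms it: brown board in the light rack at (605,220), teal look-alike off the shelf at (765,235), dowel at (421,195), pin at (273,210). From the fits, the shelf centre is (.5245,.059) with yaw 5.76°, and the strip yaw is 50.75°. The strip centre agrees with the notch seated on the dowel. I'm setting out to the push point with the jaw shut.

Request:
apply_moves(
  moves=[
    {"jaw": 0,"offset": [42,-38.5,0],"rot": [0,0,0]},
    {"jaw": 0,"offset": [42,-38.5,0],"rot": [0,0,0]},
    {"jaw": 0,"offset": [42,-38.5,0],"rot": [0,0,0]},
    {"jaw": 0,"offset": [42,-38.5,0],"rot": [0,0,0]},
    {"jaw": 0,"offset": [42,-38.5,0],"rot": [0,0,0]},
  ],
)

```text
time_s: 1.82
eef_pos: [0.3539, -0.2544, 0.2315]
eef_rot: [0.0, 0.976, 0.219, 0.0]
wrist_force: [0.9, -0.3, 0.9]
opening: -0.001
grasp_force: 0.0
```

Request:
apply_moves(
  moves=[
    {"jaw": 0,"offset": [42,-38.5,0],"rot": [0,0,0]},
    {"jaw": 0,"offset": [42,-38.5,0],"rot": [0,0,0]},
    {"jaw": 0,"offset": [42,-38.5,0],"rot": [0,0,0]},
    {"jaw": 0,"offset": [42,-38.5,0],"rot": [0,0,0]},
    {"jaw": 0,"offset": [40,-38.5,0],"rot": [0,0,0]},
  ],
)

```text
time_s: 2.45
eef_pos: [0.4598, 0.0088, 0.2317]
eef_rot: [0.0, 0.976, 0.219, 0.001]
wrist_force: [1.2, -1.0, 0.3]
opening: -0.0
grasp_force: 0.0
```

Request:
apply_moves(
  moves=[
    {"jaw": 0,"offset": [0,0,0],"rot": [0,0,-8.5]},
    {"jaw": 0,"offset": [0,0,0],"rot": [0,0,-8.5]},
    {"jaw": 0,"offset": [0,0,0],"rot": [0,0,-8.5]},
    {"jaw": 0,"offset": [0,0,0],"rot": [0,0,0]},
    {"jaw": 0,"offset": [0,0,0],"rot": [0,0,0]},
  ],
)

```text
time_s: 3.08
eef_pos: [0.4591, 0.0069, 0.2313]
eef_rot: [0.0, 0.904, 0.428, 0.0]
wrist_force: [-0.2, -0.2, 0.2]
opening: -0.001
grasp_force: 0.0
```

```bash
cat > plan.py <<'E'
from h import *
def pose():
    o=ctrl.get_obs(); q=o['eef_rot']; return np.array(o['eef_pos']),R.from_quat([q[1],q[2],q[3],q[0]]),o
def to(p,r=None):
    """tool-frame shift mm and rotvec deg from measured pose to target"""
    e,q,o=pose(); print('offset',np.round(q.inv().apply(np.array(p)-e)*1000,1),'rot',np.round((q.inv()*(r or q)).as_rotvec(degrees=True),2),'|pos',np.round(e,4),'yaw',np.round(np.degrees(np.arctan2(*q.as_matrix()[[1,0],0])),2),'F',np.round(o['wrist_force'],1),'t',o['time_s'],'op',round(o['opening'],3))
def down(yaw): return R.from_euler('z',yaw,degrees=True)*R.from_euler('x',180,degrees=True)
SH=np.array([.5245,.059]);SY=5.76
def shelf(x,y,z=0): return np.r_[SH+R.from_euler('z',SY,degrees=True).as_matrix()[:2,:2]@[x/1000,y/1000],.065+z/1000]
def strip(x,y,yaw,z=0): return np.r_[shelf(40,-70)[:2]+R.from_euler('z',yaw,degrees=True).as_matrix()[:2,:2]@[x/1000,y/1000],.065+z/1000]
E
python3 - <<'E'
from plan import *
from fit import rect
to(strip(-64,95,50.76,3.5),down(50.76))
im,d,K,T=snap('wrist','w1.png'); W=cloud(d,K,T); s=ctrl.outline_of('wrist','strip')[0]; print(s['score'])
m=cv2.erode(s['region'].astype(np.uint8),np.ones((3,3)))>0; P=W[m]; print(np.nanmedian(P,0)); rect(P[abs(P[:,2]-.075)<.004],'strip')
E
```

```text
offset [ -3.5   0.4 162.8] rot [ 0.01 -0.   -0.12] |pos [0.4591 0.0069 0.2313] yaw 50.64 F [-0.2 -0.2  0.2] t 3.075 op -0.001
0.6
[0.49796708 0.02752476 0.07533628]
strip 7563 [500.5  24.7] [ 35.  228.2] 50.61
```

View pics/w1.png

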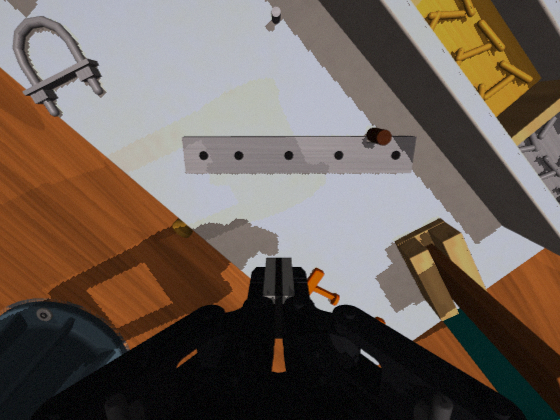

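The wrist view shows the strip at (183–415, 135–173), the dowel seated at (378,135), the pin at (276,14), and clear space under the fingers. Now descending.

Request:
apply_moves(
  moves=[
    {"jaw": 0,"offset": [-3.5,0,45],"rot": [0,0,0]},
    {"jaw": 0,"offset": [0,0,45],"rot": [0,0,0]},
    {"jaw": 0,"offset": [0,0,40],"rot": [0,0,0]},
    {"jaw": 0,"offset": [0,0,25],"rot": [0,0,0]},
    {"jaw": 0,"offset": [0,0,8],"rot": [0,0,0]},
  ],
)

```text
time_s: 3.8
eef_pos: [0.4557, 0.0045, 0.0668]
eef_rot: [-0.001, 0.904, 0.428, -0.001]
wrist_force: [0.7, -0.3, 0.6]
opening: 0.0
grasp_force: 0.0
```

Request:
apply_moves(
  moves=[
    {"jaw": 0,"offset": [5,0,0],"rot": [0,0,0]},
    {"jaw": 0,"offset": [5,0,0],"rot": [0,0,0]},
    {"jaw": 0,"offset": [3,0,0],"rot": [0,0,0]},
    {"jaw": 0,"offset": [2,0,0],"rot": [0,0,0]},
    {"jaw": 0,"offset": [0,0,0],"rot": [0,0,0]},
  ],
)

```text
time_s: 4.42
eef_pos: [0.4667, 0.0159, 0.0686]
eef_rot: [0.0, 0.903, 0.429, 0.0]
wrist_force: [0.2, 0.0, -0.4]
opening: 0.004
grasp_force: 0.0
```

```bash
python3 - <<'E'
from plan import *
to(strip(-48.3,95,50.7,3.5))
a=np.radians(4.5);p=np.array([-48.3,95]);c,s=np.cos(a),np.sin(a);print(np.array([[c,s],[-s,c]])@p-p)
E
```

```text
offset [0.5 0.3 0.1] rot [0. 0. 0.] |pos [0.4667 0.0159 0.0686] yaw 50.83 F [ 0.2  0.  -0.4] t 4.425 op 0.004
[7.60250687 3.49672103]
```

Request:
apply_moves(
  moves=[
    {"jaw": 0,"offset": [7.6,-3.5,0],"rot": [0,0,4.5]},
    {"jaw": 0,"offset": [7.6,-3.5,0],"rot": [0,0,4.5]},
    {"jaw": 0,"offset": [7.6,-3.5,0],"rot": [0,0,4.5]},
    {"jaw": 0,"offset": [7.6,-3.5,0],"rot": [0,0,4.5]},
    {"jaw": 0,"offset": [7.6,-3.5,0],"rot": [0,0,4.5]},
  ],
)

```text
time_s: 5.05
eef_pos: [0.4825, 0.0538, 0.0683]
eef_rot: [0.0, 0.97, 0.243, -0.001]
wrist_force: [-1.5, -2.3, 2.0]
opening: -0.0
grasp_force: 1.6
```

Request:
apply_moves(
  moves=[
    {"jaw": 0,"offset": [7.6,-3.5,0],"rot": [0,0,4.5]},
    {"jaw": 0,"offset": [7.6,-3.5,0],"rot": [0,0,4.5]},
    {"jaw": 0,"offset": [7.6,-3.5,0],"rot": [0,0,4.5]},
    {"jaw": 0,"offset": [3.8,-1.8,0],"rot": [0,0,2.25]},
    {"jaw": 0,"offset": [0,0,0],"rot": [0,0,0]},
  ],
)

```text
time_s: 5.68
eef_pos: [0.5025, 0.0757, 0.0681]
eef_rot: [-0.0, 0.994, 0.11, -0.0]
wrist_force: [-1.4, 0.0, -0.3]
opening: 0.001
grasp_force: 0.3
```

```bash
cat > strp.py <<'E'
from plan import *
from fit import rect
import sys
c=sys.argv[1]
im,d,K,T=snap(c,sys.argv[2]); W=cloud(d,K,T); L=ctrl.outline_of(c,'strip'); print([round(s['score'],2) for s in L]); s=L[0]
m=cv2.erode(s['region'].astype(np.uint8),np.ones((3,3)))>0; P=W[m];P=P[abs(P[:,2]-.075)<.004]; r=rect(P,'strip')
E
python3 - <<'E'
from plan import *
to(strip(-48.3,95,5.76,3.5),down(5.76))
E
python3 strp.py wrist w2.png;python3 strp.py scene s2.png
```

```text
offset [12.6 -4.8 -0.4] rot [-0.02  0.03  6.83] |pos [0.5025 0.0757 0.0681] yaw 12.59 F [-1.4  0.  -0.3] t 5.675 op 0.001
[0.84]
strip 30218 [535.3  60.9] [ 36.8 231.1] 12.92
[0.69, 0.51]
strip 1327 [539.5  62.6] [ 33.9 227.6] 12.96
```

Request:
apply_moves(
  moves=[
    {"jaw": 0,"offset": [2.5,-1.1,0],"rot": [0,0,1.4]},
    {"jaw": 0,"offset": [2.5,-1.1,0],"rot": [0,0,1.4]},
    {"jaw": 0,"offset": [2.4,-1.1,0],"rot": [0,0,1.3]},
    {"jaw": 0,"offset": [2.3,-1.1,0],"rot": [0,0,1.3]},
    {"jaw": 0,"offset": [1.5,-0.6,0],"rot": [0,0,0.9]},
  ],
)

```text
time_s: 6.5
eef_pos: [0.513, 0.0825, 0.0682]
eef_rot: [-0.0, 0.999, 0.054, -0.0]
wrist_force: [-2.4, -0.4, 0.7]
opening: 0.0
grasp_force: 1.1
```

Request:
apply_moves(
  moves=[
    {"jaw": 0,"offset": [0.6,0,0],"rot": [0,0,0.4]},
    {"jaw": 0,"offset": [0.6,0,0],"rot": [0,0,0]},
    {"jaw": 0,"offset": [0.4,0,0],"rot": [0,0,0]},
    {"jaw": 0,"offset": [0,0,0],"rot": [0,0,0]},
    {"jaw": 0,"offset": [0,0,0],"rot": [0,0,0]},
  ],
)

```text
time_s: 7.12
eef_pos: [0.5135, 0.0827, 0.0682]
eef_rot: [-0.0, 0.999, 0.051, -0.001]
wrist_force: [-5.9, 0.5, 2.6]
opening: -0.001
grasp_force: 3.0
```

```bash
python3 - <<'E'
from plan import *
to(strip(-48.3,95,5.76,3.5),down(5.76))
E
python3 strp.py wrist w3.png
```

```text
offset [ 0.3 -0.3 -0.3] rot [-0.02  0.12  0.12] |pos [0.5135 0.0827 0.0682] yaw 5.88 F [-5.9  0.5  2.6] t 7.125 op -0.001
[0.78]
strip 30080 [543.9  64. ] [ 37.4 231.3] 5.75
```

Request:
apply_moves(
  moves=[
    {"jaw": 0,"offset": [1,0,0],"rot": [0,0,0]},
    {"jaw": 0,"offset": [1,0,0],"rot": [0,0,0]},
    {"jaw": 0,"offset": [0,0,0],"rot": [0,0,0]},
    {"jaw": 0,"offset": [0,0,0],"rot": [0,0,0]},
    {"jaw": 0,"offset": [0,0,0],"rot": [0,0,0]},
  ],
)

```text
time_s: 7.85
eef_pos: [0.5136, 0.0828, 0.0679]
eef_rot: [-0.0, 0.999, 0.051, -0.003]
wrist_force: [-13.8, -2.1, 8.6]
opening: 0.0
grasp_force: 6.5
```

The strip rests on the pin: force is rising with no motion, and the measured yaw of 5.75° matches the shelf's. I'm backing off and rising, then heading for the board.

Request:
apply_moves(
  moves=[
    {"jaw": 0,"offset": [-8,0,0],"rot": [0,0,0]},
    {"jaw": 0,"offset": [-12,0,0],"rot": [0,0,0]},
    {"jaw": 0,"offset": [0,0,-40],"rot": [0,0,0]},
    {"jaw": 0,"offset": [0,0,-60],"rot": [0,0,0]},
    {"jaw": 0,"offset": [0,0,-60],"rot": [0,0,0]},
  ],
)

```text
time_s: 8.48
eef_pos: [0.4961, 0.0806, 0.23]
eef_rot: [-0.0, 0.999, 0.051, 0.0]
wrist_force: [1.7, 0.5, -0.3]
opening: -0.001
grasp_force: 0.0
```

Request:
apply_moves(
  moves=[
    {"jaw": 1,"offset": [0,0,-60],"rot": [0,0,7]},
    {"jaw": 1,"offset": [0,0,-50],"rot": [0,0,6.7]},
    {"jaw": 1,"offset": [0,0,0],"rot": [0,0,0]},
    {"jaw": 1,"offset": [0,0,0],"rot": [0,0,0]},
    {"jaw": 1,"offset": [0,0,0],"rot": [0,0,0]},
  ],
)

```text
time_s: 9.1
eef_pos: [0.4957, 0.0807, 0.3364]
eef_rot: [-0.0, 0.998, -0.068, -0.001]
wrist_force: [-0.4, 1.2, 0.3]
opening: 1.001
grasp_force: 0.0
```

```bash
python3 strp.py scene s3.png; python3 strp.py wrist w4.png; python3 - <<'E'
from plan import *
to([.5453,-.171,.34],down(-7.8))
E
```

```text
[0.92]
strip 1290 [548.5  66. ] [ 34.5 227.3] 5.5
[0.86]
strip 4482 [543.9  64.4] [ 35.8 229.7] 5.53
offset [ 82.9 242.7  -2.9] rot [ 0.    0.1  -0.03] |pos [0.4962 0.0807 0.3373] yaw -7.83 F [0.4 0.1 0.4] t 9.3 op 0.999
```

View pics/w4.png

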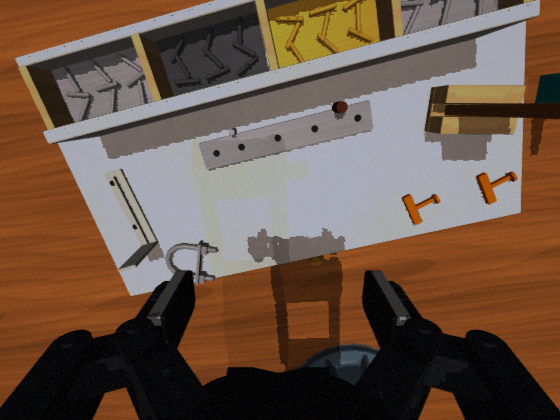

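The wrist view shows the strip lying against the dowel (340,107) and the pin (234,132). Next I go beside the board for a close look.

Request:
apply_moves(
  moves=[
    {"jaw": 1,"offset": [-6,49,0],"rot": [0,0,0]},
    {"jaw": 1,"offset": [-6,49,0],"rot": [0,0,0]},
    {"jaw": 1,"offset": [-6,49,0],"rot": [0,0,0]},
    {"jaw": 1,"offset": [-6,48,0],"rot": [0,0,0]},
    {"jaw": 1,"offset": [-6,48,0],"rot": [0,0,0]},
  ],
)

```text
time_s: 9.93
eef_pos: [0.4331, -0.1573, 0.338]
eef_rot: [-0.0, 0.998, -0.068, -0.0]
wrist_force: [0.3, -0.2, -0.5]
opening: 1.002
grasp_force: 0.0
```

Request:
apply_moves(
  moves=[
    {"jaw": 1,"offset": [0,0,0],"rot": [0,0,0]},
    {"jaw": 1,"offset": [0,0,0],"rot": [0,0,0]},
    {"jaw": 1,"offset": [0,0,0],"rot": [0,0,0]},
    {"jaw": 1,"offset": [0,0,0],"rot": [0,0,0]},
    {"jaw": 1,"offset": [0,0,0],"rot": [0,0,0]},
  ],
)

```text
time_s: 10.55
eef_pos: [0.4339, -0.1553, 0.3383]
eef_rot: [0.0, 0.998, -0.068, 0.0]
wrist_force: [0.4, -0.0, -0.4]
opening: 0.998
grasp_force: 0.0
```

```bash
cat > brd.py <<'E'
from plan import *
from fit import rect
im,d,K,T=snap('wrist','w5.png'); W=cloud(d,K,T)
L=ctrl.outline_of('wrist','sample')
for s in L: print(round(s['score'],2),np.round(s['position']),np.round(np.nanmedian(W[s['region']],0),3),np.median(im[s['region']],0))
on=(abs(W[...,0]-.545)<.06)&(abs(W[...,1]+.171)<.06)
for lo,hi in [(.115,.15),(.15,.19),(.19,.235),(.235,.26)]:
    P=W[on&(W[...,2]>lo)&(W[...,2]<hi)]
    if len(P)>10: rect(P,(lo,hi)); print(P[:,0].min(),P[:,0].max(),P[:,2].max())
P=W[on&(abs(W[...,2]-.107)<.004)]; rect(P,'rack')
to([.5453,-.171,.185],down(-7.8))
E
python3 brd.py
```

```text
0.65 [281.  74.] [ 0.542 -0.173  0.245] [151.  82.  35.]
0.58 [414.  65.] [ 0.544 -0.318  0.131] [ 2. 36. 34.]
(0.115, 0.15) 122 [ 538.3 -172.8] [58.2  0.4] 82.02
0.5343625397182652 0.5424139616269075 0.14975129601989873
(0.15, 0.19) 190 [ 538.4 -172.2] [59.   0.3] 81.85
0.5342492765202069 0.5427788701217929 0.1889591047659439
(0.19, 0.235) 343 [ 538.4 -172.1] [59.   0.4] 81.77
0.5342782418268348 0.5428643769297143 0.2349823185295262
(0.235, 0.26) 1578 [ 544.3 -173.2] [59.7 12.2] 81.8
0.5342281472812899 0.5542261448462475 0.24745443289206862
rack 1546 [ 544.5 -170.9] [89.8 54.8] 81.94
offset [112.5   0.2 153.3] rot [-0.   -0.    0.01] |pos [ 0.4338 -0.1556  0.3383] yaw -7.79 F [ 0.2 -0.2  1. ] t 10.65 op 1.0
```

View pics/w5.png

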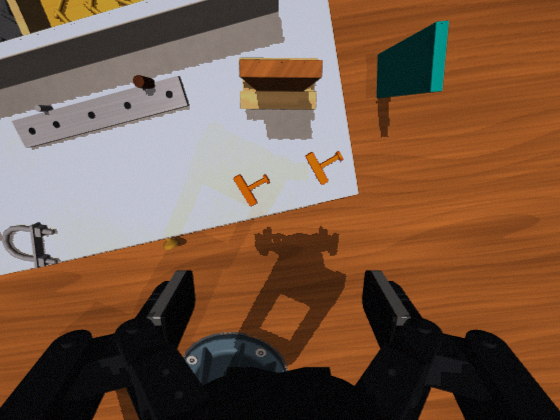

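The wrist view shows the wooden board upright in the rack, top face at (281,68), with the teal one aside at (414,65). The board centre is (.5444,-.173), yaw -8.1°. Moving over it, then down and grip.

Request:
apply_moves(
  moves=[
    {"jaw": 1,"offset": [38,1,0],"rot": [0,0,0.3]},
    {"jaw": 1,"offset": [38,1,0],"rot": [0,0,0]},
    {"jaw": 1,"offset": [36,0,0],"rot": [0,0,0]},
    {"jaw": 1,"offset": [0,0,30],"rot": [0,0,0]},
    {"jaw": 1,"offset": [0,0,30],"rot": [0,0,0]},
  ],
)

```text
time_s: 11.28
eef_pos: [0.5449, -0.1735, 0.2774]
eef_rot: [0.0, 0.997, -0.071, 0.0]
wrist_force: [0.5, -0.4, -0.3]
opening: 0.999
grasp_force: 0.0
```

Request:
apply_moves(
  moves=[
    {"jaw": 1,"offset": [0,0,35],"rot": [0,0,0]},
    {"jaw": 1,"offset": [0,0,30],"rot": [0,0,0]},
    {"jaw": 1,"offset": [0,0,20],"rot": [0,0,0]},
    {"jaw": 1,"offset": [0,0,8],"rot": [0,0,0]},
    {"jaw": 1,"offset": [0,0,0],"rot": [0,0,0]},
  ],
)

```text
time_s: 11.9
eef_pos: [0.5443, -0.1735, 0.1852]
eef_rot: [-0.0, 0.997, -0.071, -0.0]
wrist_force: [0.1, 0.1, -0.3]
opening: 1.001
grasp_force: 0.0
```

Request:
apply_moves(
  moves=[
    {"jaw": 0.7,"offset": [0,0,0],"rot": [0,0,0]},
    {"jaw": 0.5,"offset": [0,0,0],"rot": [0,0,0]},
    {"jaw": 0.3,"offset": [0,0,0],"rot": [0,0,0]},
    {"jaw": 0.3,"offset": [0,0,0],"rot": [0,0,0]},
    {"jaw": 0.3,"offset": [0,0,0],"rot": [0,0,0]},
  ],
)

```text
time_s: 12.52
eef_pos: [0.5452, -0.1738, 0.1867]
eef_rot: [0.0, 0.997, -0.071, 0.001]
wrist_force: [-0.3, 1.5, 6.6]
opening: 0.694
grasp_force: 64.4
```

Request:
apply_moves(
  moves=[
    {"jaw": 0.3,"offset": [0,0,-8],"rot": [0,0,0]},
    {"jaw": 0.3,"offset": [0,0,-25],"rot": [0,0,0]},
    {"jaw": 0.3,"offset": [0,0,-35],"rot": [0,0,0]},
    {"jaw": 0.3,"offset": [0,0,-40],"rot": [0,0,0]},
    {"jaw": 0.3,"offset": [0,0,-40],"rot": [0,0,0]},
  ],
)

```text
time_s: 13.15
eef_pos: [0.5439, -0.1735, 0.3345]
eef_rot: [-0.0, 0.997, -0.071, -0.0]
wrist_force: [0.1, -0.9, -0.8]
opening: 0.69
grasp_force: 64.9
```

Request:
apply_moves(
  moves=[
    {"jaw": 0.3,"offset": [0,0,-10],"rot": [0,0,-4.6]},
    {"jaw": 0.3,"offset": [0,0,0],"rot": [0,0,-4.6]},
    {"jaw": 0.3,"offset": [0,0,0],"rot": [0,0,-4.6]},
    {"jaw": 0.3,"offset": [0,0,0],"rot": [0,0,0]},
    {"jaw": 0.3,"offset": [0,0,0],"rot": [0,0,0]},
  ],
)

```text
time_s: 13.78
eef_pos: [0.5442, -0.1736, 0.3432]
eef_rot: [-0.0, 0.999, 0.049, -0.0]
wrist_force: [0.2, 0.2, -1.7]
opening: 0.695
grasp_force: 64.9
```

```bash
cat >> plan.py <<'E'
H=111.7
def board(xc,h,th,y=0,H=H):
    """TCP target: -x foot corner at shelf x xc mm, lowest corner h mm above shelf, lean th deg"""
    t=np.radians(th); O=np.array([xc+6*np.cos(t),h+12*np.sin(t)-6*np.sin(t)])
    T=O+H*np.array([np.sin(t),np.cos(t)])
    return shelf(T[0],y,T[1]), R.from_euler('z',SY,degrees=True)*R.from_euler('y',th,degrees=True)*R.from_euler('x',180,degrees=True)
E
python3 - <<'E'
from plan import *
from fit import rect
to(*board(43,120,0)); to(*board(43,120,12))
W=[]
for c in ['scene','top']:
    im,d,K,T=snap(c,c+'5.png'); W=cloud(d,K,T); L=ctrl.outline_of(c,'sample')
    for s in L:
        P=W[cv2.erode(s['region'].astype(np.uint8),np.ones((3,3)))>0]; print(c,round(s['score'],2),np.round(s['position']),np.round(np.nanmedian(P,0),3),np.round(np.nanmin(P,0),3),np.round(np.nanmax(P,0),3)); rect(P,'')
E
```

```text
offset [  52.  -233.5   46.5] rot [-0.01  0.02 -0.19] |pos [ 0.5442 -0.1736  0.3432] yaw 5.57 F [ 0.2  0.2 -1.7] t 13.775 op 0.695
offset [  75.1 -233.6   47.7] rot [ -0.03 -11.98  -0.19] |pos [ 0.5442 -0.1736  0.3432] yaw 5.57 F [ 0.2  0.2 -1.7] t 13.775 op 0.695
scene 0.59 [198. 222.] [ 0.551 -0.171  0.329] [ 0.547 -0.201  0.236] [ 0.555 -0.143  0.402]
 2053 [ 551.1 -172.2] [ 3.2 58. ] 5.65
scene 0.58 [143. 315.] [ 0.559 -0.317  0.136] [ 0.518 -0.326  0.009] [ 0.576 -0.314  0.171]
 604 [ 547.2 -317.5] [ 9.2 58.6] 80.76
top 0.93 [400. 199.] [ 0.543 -0.318  0.109] [ 0.512 -0.329  0.013] [ 0.569 -0.316  0.176]
 396 [nan nan] [0. 0.] 0.0
top 0.63 [353. 191.] [ 0.537 -0.175  0.286] [ 0.535 -0.193  0.256] [ 0.539 -0.162  0.315]
 35 [ 537.  -177.7] [ 1.  30.7] 5.39
```

Request:
apply_moves(
  moves=[
    {"jaw": 0.3,"offset": [10.4,-46.7,0],"rot": [0,0,-0.2]},
    {"jaw": 0.3,"offset": [10.4,-46.7,0],"rot": [0,0,0]},
    {"jaw": 0.3,"offset": [10.4,-46.7,0],"rot": [0,0,0]},
    {"jaw": 0.3,"offset": [10.4,-46.7,0],"rot": [0,0,0]},
    {"jaw": 0.3,"offset": [10.4,-46.7,0],"rot": [0,0,0]},
  ],
)

```text
time_s: 14.6
eef_pos: [0.5724, 0.0655, 0.3434]
eef_rot: [0.0, 0.999, 0.051, 0.0]
wrist_force: [0.4, -0.9, -0.9]
opening: 0.696
grasp_force: 65.1
```

Request:
apply_moves(
  moves=[
    {"jaw": 0.3,"offset": [10,0,0],"rot": [0,-4,0]},
    {"jaw": 0.3,"offset": [10,0,0],"rot": [0,-4,0]},
    {"jaw": 0.3,"offset": [3,0,0],"rot": [0,-4,0]},
    {"jaw": 0.3,"offset": [0,0,0],"rot": [0,0,0]},
    {"jaw": 0.3,"offset": [0,0,0],"rot": [0,0,0]},
  ],
)

```text
time_s: 15.22
eef_pos: [0.5951, 0.0664, 0.3421]
eef_rot: [0.005, 0.993, 0.051, -0.104]
wrist_force: [-1.0, -0.1, -1.3]
opening: 0.695
grasp_force: 65.1
```

```bash
python3 - <<'E'
from plan import *
to(*board(43,100,12)); to(*board(43,15,12)); 
im,d,K,T=snap('wrist','w6.png')
E
```

```text
offset [14.9  0.2 64.9] rot [ 0.02 -0.05  0.1 ] |pos [0.5951 0.0664 0.3421] yaw 5.86 F [-1.  -0.1 -1.3] t 15.225 op 0.695
offset [ 32.5   0.2 148.1] rot [ 0.02 -0.05  0.1 ] |pos [0.5951 0.0664 0.3421] yaw 5.86 F [-1.  -0.1 -1.3] t 15.225 op 0.695
```

View pics/w6.png

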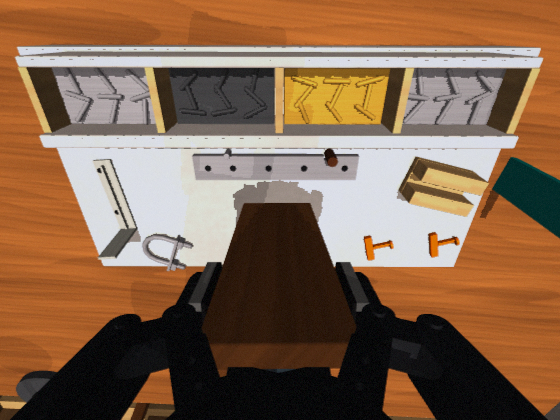

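```bash
cat > gap.py <<'E'
from plan import *
im,d,K,T=snap('wrist'); W=cloud(d,K,T)
Rz=R.from_euler('z',-SY,degrees=True).as_matrix()
S=(W-np.r_[SH,.065])@Rz.T*1000
y=S[...,1]; my=(abs(y)<120)&(abs(y)>35)
u=S[my&(abs(S[...,2]-95)<3)&(S[...,0]<110)]; print('upstand top x',np.percentile(u[:,0],[1,50,99]),len(u),'z',np.median(u[:,2]))
s=S[my&(abs(y)<55)&(abs(S[...,2]-10)<3)&(S[...,0]>-10)]; print('strip x',np.percentile(s[:,0],[1,50,99]),'z',np.median(s[:,2]))
E
python3 gap.py
```

```text
upstand top x [78.74063555 85.65348205 91.81060277] 2106 z 95.19100442111092
strip x [  2.69062439  21.76312427 164.00055272] z 10.30634488183707
```

Request:
apply_moves(
  moves=[
    {"jaw": 0.3,"offset": [4,0,15],"rot": [0,0,0]},
    {"jaw": 0.3,"offset": [4,0,18],"rot": [0,0,0]},
    {"jaw": 0.3,"offset": [4,0,18],"rot": [0,0,0]},
    {"jaw": 0.3,"offset": [3,0,14],"rot": [0,0,0]},
    {"jaw": 0.3,"offset": [0,0,0],"rot": [0,0,0]},
  ],
)

```text
time_s: 15.95
eef_pos: [0.5955, 0.0665, 0.2734]
eef_rot: [0.005, 0.993, 0.051, -0.106]
wrist_force: [0.7, 0.2, -1.4]
opening: 0.691
grasp_force: 65.1
```

```bash
python3 gap.py; python3 - <<'E'
from plan import *
to(*board(43,15,12))
E
```

```text
upstand top x [78.39784023 85.91077769 91.96398745] 3161 z 95.16693923519884
strip x [  2.87143165  22.12111755 164.02857181] z 10.290042201131
offset [17.7  0.3 82.3] rot [0.01 0.08 0.1 ] |pos [0.5961 0.0665 0.2747] yaw 5.86 F [ 0.3 -0.1 -0.7] t 16.0 op 0.694
```

Request:
apply_moves(
  moves=[
    {"jaw": 0.3,"offset": [4,0,18],"rot": [0,0,0]},
    {"jaw": 0.3,"offset": [4,0,18],"rot": [0,0,0]},
    {"jaw": 0.3,"offset": [4,0,18],"rot": [0,0,0]},
    {"jaw": 0.3,"offset": [3.5,0,16],"rot": [0,0,0]},
    {"jaw": 0.3,"offset": [2.2,0,12],"rot": [0,0,0]},
  ],
)

```text
time_s: 16.62
eef_pos: [0.5962, 0.0665, 0.19]
eef_rot: [0.005, 0.993, 0.051, -0.105]
wrist_force: [0.2, -0.2, -1.7]
opening: 0.692
grasp_force: 65.2
```

Request:
apply_moves(
  moves=[
    {"jaw": 0.3,"offset": [0,0,0],"rot": [0,0,0]},
    {"jaw": 0.3,"offset": [1,0,4],"rot": [0,0,0]},
    {"jaw": 0.3,"offset": [1,0,4],"rot": [0,0,0]},
    {"jaw": 0.3,"offset": [0.5,0,3],"rot": [0,0,0]},
    {"jaw": 0.3,"offset": [0,0,0],"rot": [0,0,0]},
  ],
)

```text
time_s: 17.25
eef_pos: [0.5966, 0.0665, 0.1801]
eef_rot: [0.005, 0.993, 0.051, -0.105]
wrist_force: [0.4, 0.3, -1.6]
opening: 0.689
grasp_force: 65.1
```

```bash
python3 - <<'E'
from plan import *
to(*board(43,2,12));to(*board(39.7,1,15.5))
E
```

```text
offset [0.1 0.2 2.7] rot [0.02 0.02 0.1 ] |pos [0.5966 0.0665 0.1801] yaw 5.87 F [ 0.4  0.3 -1.6] t 17.25 op 0.689
offset [3.8 0.3 4.2] rot [ 0.02 -3.48  0.1 ] |pos [0.5966 0.0665 0.1801] yaw 5.87 F [ 0.4  0.3 -1.6] t 17.25 op 0.689
```

Request:
apply_moves(
  moves=[
    {"jaw": 0.3,"offset": [1,0,1],"rot": [0,-0.9,0]},
    {"jaw": 0.3,"offset": [1,0,1],"rot": [0,-0.9,0]},
    {"jaw": 0.3,"offset": [1,0,1],"rot": [0,-0.9,0]},
    {"jaw": 0.3,"offset": [0.8,0,0.9],"rot": [0,-0.8,0]},
    {"jaw": 0.3,"offset": [0,0,0],"rot": [0,0,0]},
  ],
)

```text
time_s: 17.88
eef_pos: [0.5996, 0.0668, 0.1752]
eef_rot: [0.007, 0.99, 0.051, -0.135]
wrist_force: [0.7, -0.1, -0.6]
opening: 0.695
grasp_force: 65.1
```

```bash
python3 - <<'E'
from plan import *
to(*board(39.7,0,15.5));to(*board(38.7,0,16.7))
E
```

```text
offset [0.1 0.2 1. ] rot [0.02 0.05 0.1 ] |pos [0.5996 0.0668 0.1752] yaw 5.87 F [ 0.7 -0.1 -0.6] t 17.875 op 0.695
offset [1.4 0.2 1.2] rot [ 0.02 -1.15  0.1 ] |pos [0.5996 0.0668 0.1752] yaw 5.87 F [ 0.7 -0.1 -0.6] t 17.875 op 0.695
```

Request:
apply_moves(
  moves=[
    {"jaw": 0.3,"offset": [0.1,0,0.4],"rot": [0,0,0]},
    {"jaw": 0.3,"offset": [0.1,0,0.4],"rot": [0,0,0]},
    {"jaw": 0.3,"offset": [0,0,0],"rot": [0,0,0]},
    {"jaw": 0.3,"offset": [0,0,0],"rot": [0,0,0]},
    {"jaw": 0.3,"offset": [0,0,0],"rot": [0,0,0]},
  ],
)

```text
time_s: 18.5
eef_pos: [0.5995, 0.0668, 0.1749]
eef_rot: [0.007, 0.99, 0.051, -0.135]
wrist_force: [0.1, -0.6, -0.7]
opening: 0.697
grasp_force: 65.1
```

Request:
apply_moves(
  moves=[
    {"jaw": 0.3,"offset": [0.1,0,0.4],"rot": [0,0,0]},
    {"jaw": 0.3,"offset": [0.1,0,0.4],"rot": [0,0,0]},
    {"jaw": 0.3,"offset": [0,0,0],"rot": [0,0,0]},
    {"jaw": 0.3,"offset": [0,0,0],"rot": [0,0,0]},
    {"jaw": 0.3,"offset": [0,0,0],"rot": [0,0,0]},
  ],
)

```text
time_s: 19.12
eef_pos: [0.5996, 0.0668, 0.174]
eef_rot: [0.007, 0.99, 0.051, -0.135]
wrist_force: [0.3, 0.1, 0.0]
opening: 0.692
grasp_force: 65.1
```

Request:
apply_moves(
  moves=[
    {"jaw": 0.3,"offset": [0.1,0,0.4],"rot": [0,0,0]},
    {"jaw": 0.3,"offset": [0.1,0,0.4],"rot": [0,0,0]},
    {"jaw": 0.3,"offset": [0,0,0],"rot": [0,0,0]},
    {"jaw": 0.3,"offset": [0,0,0],"rot": [0,0,0]},
    {"jaw": 0.3,"offset": [0,0,0],"rot": [0,0,0]},
  ],
)

```text
time_s: 19.75
eef_pos: [0.5998, 0.0668, 0.1737]
eef_rot: [0.007, 0.99, 0.051, -0.134]
wrist_force: [-0.0, 0.3, 5.8]
opening: 0.691
grasp_force: 65.6
```

Request:
apply_moves(
  moves=[
    {"jaw": 0.3,"offset": [0.1,0,0.4],"rot": [0,0,0]},
    {"jaw": 0.3,"offset": [0.1,0,0.4],"rot": [0,0,0]},
    {"jaw": 0.3,"offset": [0,0,0],"rot": [0,0,0]},
    {"jaw": 0.3,"offset": [0,0,0],"rot": [0,0,0]},
    {"jaw": 0.3,"offset": [0,0,0],"rot": [0,0,0]},
  ],
)

```text
time_s: 20.38
eef_pos: [0.6, 0.0669, 0.1736]
eef_rot: [0.007, 0.99, 0.051, -0.134]
wrist_force: [0.0, 1.1, 8.9]
opening: 0.691
grasp_force: 66.0
```

```bash
python3 - <<'E'
from plan import *
to(*board(38.7,0,15.5));print(ctrl.get_obs()['torque'])
E
```

```text
offset [-1.7  0.2 -0.2] rot [ 0.04 -0.08  0.1 ] |pos [0.6    0.0669 0.1736] yaw 5.86 F [0.  1.1 8.9] t 20.375 op 0.691
[ 0.02992819  0.44331782 -0.09193175]
```

Request:
apply_moves(
  moves=[
    {"jaw": 0.3,"offset": [-0.3,0,-1.3],"rot": [0,0,0]},
    {"jaw": 0.3,"offset": [0,0,0],"rot": [0,0,0]},
    {"jaw": 0.3,"offset": [-0.5,0,0.1],"rot": [0,0,0]},
    {"jaw": 0.3,"offset": [0,0,0],"rot": [0,0,0]},
    {"jaw": 0.3,"offset": [0,0,0],"rot": [0,0,0]},
  ],
)

```text
time_s: 21.0
eef_pos: [0.5993, 0.0668, 0.1738]
eef_rot: [0.007, 0.99, 0.051, -0.134]
wrist_force: [0.6, 1.4, 4.0]
opening: 0.694
grasp_force: 65.6
```

Request:
apply_moves(
  moves=[
    {"jaw": 0.3,"offset": [-0.5,0,0.1],"rot": [0,0,0]},
    {"jaw": 0.3,"offset": [0,0,0],"rot": [0,0,0]},
    {"jaw": 0.3,"offset": [0,0,0],"rot": [0,0,0]},
    {"jaw": 0.3,"offset": [0,0,0],"rot": [0,0,0]},
    {"jaw": 0.3,"offset": [0,0,0],"rot": [0,0,0]},
  ],
)

```text
time_s: 21.62
eef_pos: [0.5985, 0.0667, 0.1738]
eef_rot: [0.007, 0.99, 0.051, -0.135]
wrist_force: [1.6, 1.2, 5.4]
opening: 0.693
grasp_force: 65.7
```

```bash
python3 - <<'E'
from plan import *
to(*board(38.7,0,15.5));print(ctrl.get_obs()['torque'])
E
```

```text
offset [-0.2  0.2 -0.4] rot [0.03 0.   0.1 ] |pos [0.5985 0.0667 0.1738] yaw 5.86 F [1.6 1.2 5.4] t 21.625 op 0.693
[-0.01756319 -0.18018892 -0.0246238 ]
```

Request:
apply_moves(
  moves=[
    {"jaw": 0.3,"offset": [-0.2,0,-0.7],"rot": [0,0,0]},
    {"jaw": 0.3,"offset": [0,0,0],"rot": [0,0,0]},
    {"jaw": 0.3,"offset": [0,0,0],"rot": [0,0,0]},
    {"jaw": 0.3,"offset": [0,0,0],"rot": [0,0,0]},
    {"jaw": 0.3,"offset": [0,0,0],"rot": [0,0,0]},
  ],
)

```text
time_s: 22.25
eef_pos: [0.5983, 0.0666, 0.1741]
eef_rot: [0.007, 0.99, 0.051, -0.135]
wrist_force: [1.3, 0.1, -0.2]
opening: 0.693
grasp_force: 65.3
```

```bash
cat > st.py <<'E'
from plan import *
import sys
to(*board(38.7,0,15.5));print(ctrl.get_obs()['torque'])
for c in ['scene','wrist']:
    im,d,K,T=snap(c,c+sys.argv[1]+'.png'); W=cloud(d,K,T); r=ctrl.outline_of(c,'strip')
    if not r: continue
    P=W[cv2.erode(r[0]['region'].astype(np.uint8),np.ones((3,3)))>0]
    S=(P-np.r_[SH,.065])@R.from_euler('z',-SY,degrees=True).as_matrix().T*1000; S=S[(abs(S[:,2]-10)<5)]
    # drawer-side edge line: min x per y bin
    b=[(y,np.percentile(S[(S[:,1]>y)&(S[:,1]<y+10),0],3)) for y in range(-100,110,10) if ((S[:,1]>y)&(S[:,1]<y+10)).sum()>8]
    b=np.array(b); print(c,'drawer edge slope mrad, x at 0:',np.round([1000*np.polyfit(b[:,0],b[:,1],1)[0],np.polyfit(b[:,0],b[:,1],1)[1]],2),len(b), 'yrange',S[:,1].min(),S[:,1].max())
E
python3 st.py 7
```

```text
offset [ 0.1  0.2 -0.2] rot [0.02 0.04 0.1 ] |pos [0.5983 0.0666 0.1741] yaw 5.86 F [ 1.3  0.1 -0.2] t 22.25 op 0.693
[-0.0427722  -0.45318978  0.07579402]
scene drawer edge slope mrad, x at 0: [-13.96   9.01] 16 yrange -107.16071292397196 70.53513025821621
wrist drawer edge slope mrad, x at 0: [-21.13  -0.03] 3 yrange -107.84622994811718 114.45910907192729
```

Request:
apply_moves(
  moves=[
    {"jaw": 0.3,"offset": [0.9,0,0],"rot": [0,-0.5,0]},
    {"jaw": 0.3,"offset": [0,0,0],"rot": [0,0,0]},
    {"jaw": 0.3,"offset": [0.9,0,0],"rot": [0,-0.5,0]},
    {"jaw": 0.3,"offset": [0,0,0],"rot": [0,0,0]},
    {"jaw": 0.3,"offset": [0,0,0],"rot": [0,0,0]},
  ],
)

```text
time_s: 23.08
eef_pos: [0.6002, 0.0669, 0.1739]
eef_rot: [0.007, 0.988, 0.051, -0.143]
wrist_force: [0.0, 0.8, -1.7]
opening: 0.695
grasp_force: 65.2
```

```bash
python3 -c "
from plan import *
to(*board(38.7,0,16.7));print(ctrl.get_obs()['torque'])"
```

```text
offset [0.4 0.2 0.1] rot [ 0.03 -0.19  0.1 ] |pos [0.6002 0.0669 0.1739] yaw 5.87 F [ 0.   0.8 -1.7] t 23.075 op 0.695
[ 0.097494   -0.34926614  0.0286486 ]
```

Request:
apply_moves(
  moves=[
    {"jaw": 0.3,"offset": [0.4,0,0.1],"rot": [0,-0.25,0]},
    {"jaw": 0.3,"offset": [0,0,0],"rot": [0,0,0]},
    {"jaw": 0.3,"offset": [0,0,0.3],"rot": [0,0,0]},
    {"jaw": 0.3,"offset": [0,0,0],"rot": [0,0,0]},
    {"jaw": 0.3,"offset": [0,0,0],"rot": [0,0,0]},
  ],
)

```text
time_s: 23.7
eef_pos: [0.6006, 0.0669, 0.1736]
eef_rot: [0.007, 0.988, 0.051, -0.145]
wrist_force: [1.7, 0.6, -0.9]
opening: 0.693
grasp_force: 65.1
```

```bash
python3 -c "
from plan import *
to(*board(38.7,0,16.7));print(ctrl.get_obs()['torque'])
im,d,K,T=snap('scene')
cv2.imwrite('pics/c8.png',cv2.cvtColor(cv2.resize(im[120:280,200:420],None,fx=3.5,fy=3.5,interpolation=cv2.INTER_CUBIC),cv2.COLOR_RGB2BGR))"
```

```text
offset [ 0.   0.2 -0.1] rot [0.03 0.04 0.1 ] |pos [0.6006 0.0669 0.1736] yaw 5.86 F [ 1.7  0.6 -0.9] t 23.7 op 0.693
[ 0.03158389 -0.37169728 -0.02709631]
```

View pics/c8.png

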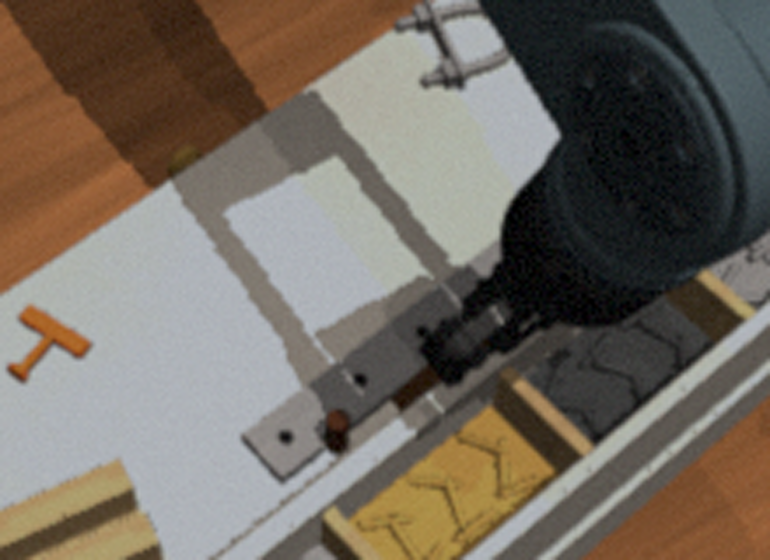

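The view shows the strip still on the dowel (335,430) with the board's lower part at (415,385) just behind it, its foot in the gap and square to the upstand. Releasing gently.

Request:
apply_moves(
  moves=[
    {"jaw": 0.72,"offset": [0,0,0],"rot": [0,0,0]},
    {"jaw": 0.76,"offset": [0,0,0],"rot": [0,0,0]},
    {"jaw": 0.85,"offset": [0,0,0],"rot": [0,0,0]},
    {"jaw": 0.95,"offset": [0,0,0],"rot": [0,0,0]},
    {"jaw": 1,"offset": [0,0,0],"rot": [0,0,0]},
  ],
)

```text
time_s: 24.38
eef_pos: [0.6005, 0.0669, 0.1735]
eef_rot: [0.007, 0.988, 0.051, -0.146]
wrist_force: [-0.3, -0.5, 0.2]
opening: 0.997
grasp_force: 0.0
```

Request:
apply_moves(
  moves=[
    {"jaw": 1,"offset": [0,0,0],"rot": [0,0,0]},
    {"jaw": 1,"offset": [0,0,-15],"rot": [0,0,0]},
    {"jaw": 1,"offset": [0,0,-25],"rot": [0,0,0]},
    {"jaw": 1,"offset": [0,0,-40],"rot": [0,0,0]},
    {"jaw": 1,"offset": [0,0,-50],"rot": [0,0,0]},
  ],
)

```text
time_s: 25.0
eef_pos: [0.6378, 0.0708, 0.2995]
eef_rot: [0.007, 0.988, 0.051, -0.146]
wrist_force: [-0.1, -0.7, 0.3]
opening: 1.004
grasp_force: 0.0
```

Request:
apply_moves(
  moves=[
    {"jaw": 1,"offset": [-50,0,0],"rot": [0,4,0]},
    {"jaw": 1,"offset": [-50,0,0],"rot": [0,4,0]},
    {"jaw": 1,"offset": [-40,0,0],"rot": [0,4,0]},
    {"jaw": 1,"offset": [0,0,0],"rot": [0,4,0]},
    {"jaw": 1,"offset": [0,0,0],"rot": [0,0,0]},
  ],
)

```text
time_s: 25.62
eef_pos: [0.5019, 0.0568, 0.3317]
eef_rot: [0.001, 0.999, 0.051, -0.005]
wrist_force: [-0.0, -0.0, 0.0]
opening: 0.999
grasp_force: 0.0
```

```bash
cat > fin.py <<'E'
from plan import *
from fit import rect
Ri=R.from_euler('z',-SY,degrees=True).as_matrix()
for c in ['wrist','scene']:
    im,d,K,T=snap(c,c+'9.png'); W=cloud(d,K,T); S=(W-np.r_[SH,.065])@Ri.T*1000
    for t in ['strip','sample']:
        for r in ctrl.outline_of(c,t)[:2]:
            m=cv2.erode(r['region'].astype(np.uint8),np.ones((3,3)))>0; P=S[m]/1000; P=P[np.isfinite(P[:,0])]
            if t=='strip': P=P[abs(P[:,2]-.01)<.004]
            print(c,t,round(r['score'],2),np.round(r['position'])); 
            if len(P)<20: continue
            rect(P,t)
            if t=='sample':
                for lo in range(0,180,20):
                    Q=P[(P[:,2]*1000>lo)&(P[:,2]*1000<lo+20)]*1000
                    if len(Q)>15:
                        k=np.polyfit(Q[:,1],Q[:,0],1) if np.ptp(Q[:,1])>30 else 0
                        print(lo,len(Q),np.round(np.median(Q,0),1),'y',np.round(np.percentile(Q[:,1],[1,99]),1),'x',np.round(np.percentile(Q[:,0],[2,98]),1))
E
python3 fin.py
```

```text
wrist strip 0.66 [274. 139.]
strip 4739 [19.7  3.8] [ 36.3 228.8] 0.07
wrist sample 0.94 [535. 168.]
sample 1809 [ -19.6 -376.9] [ 4.5 56.1] 80.92
0 415 [ -26.7 -375.7    8. ] y [-380.9 -371.7] x [-46.2   3.8]
20 78 [ -40.8 -373.4   23.8] y [-375.5 -371.4] x [-47.1 -27.2]
wrist sample 0.56 [276.  83.]
sample 4427 [68.1  1. ] [59.1 57.9] 89.27
0 94 [40.5 -1.2 13.7] y [-26.3  27.8] x [39. 42.]
20 189 [46.1  0.7 30.6] y [-27.1  28.1] x [43.4 48.8]
40 249 [51.4  0.6 49.6] y [-27.6  28.5] x [48.8 54.9]
60 309 [58.2  0.5 70.9] y [-27.8  28.7] x [54.9 60.3]
80 353 [64.1  1.4 90.7] y [-27.3  28.8] x [61.3 66.1]
100 456 [ 69.5   0.4 110.6] y [-26.9  28.7] x [66.9 72.6]
120 563 [ 75.5   2.  130.4] y [-27.   29.3] x [72.5 78.8]
140 732 [ 81.8   1.  150.6] y [-27.3  29.6] x [78.8 84.7]
160 1482 [ 90.3   0.9 164.9] y [-28.   29.7] x [84.6 96.6]
scene strip 0.62 [312. 224.]
strip 1176 [21.6  3.9] [ 33.3 227.8] 1.43
scene strip 0.24 [219. 275.]
strip 142 [   9.1 -230.9] [84.8 37.4] 76.15
scene sample 0.86 [340. 215.]
sample 222 [86.1 -9.2] [70.7 37.9] 52.62
100 16 [ 79.9 -26.4 110.7] y [-27.2 -25.5] x [75.2 83.8]
140 16 [ 91.3 -26.2 149.9] y [-27. -25.] x [87.5 95.5]
160 133 [ 95.1   2.6 163.2] y [-26.1  28.4] x [90.8 99. ]
scene sample 0.69 [142. 318.]
sample 586 [ -15.6 -379.1] [10.5 58.4] 80.98
0 51 [   5.3 -377.6   10.9] y [-387.5 -372. ] x [-30.3  12.9]
20 52 [   8.9 -378.3   30.9] y [-387.4 -372.3] x [-28.9  13.2]
40 59 [   5.3 -377.7   50.7] y [-387.3 -371.5] x [-31.4  12.9]
60 64 [   3.  -377.2   70.5] y [-387.2 -371.4] x [-34.3  12.9]
80 73 [   1.2 -377.3   90.1] y [-387.1 -371.2] x [-36.7  12.5]
100 200 [ -14.9 -379.4  103. ] y [-387.  -371.9] x [-43.2  11.4]
```

View pics/wrist9.png

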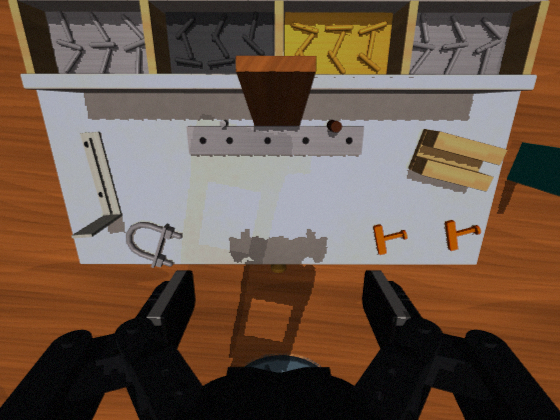

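The wrist view shows the board leaning on the upstand at (276,83), midway between the dowel (335,126) and the pin (224,124), with its foot at the strip edge (275,125). The measurements agree: lean 16.8°, y ≈ +1 mm, strip yaw 0.07° and unmoved since it was pushed home.

```bash
python3 -c "
from bench import ctrl
print(ctrl.hand_in())"
```

```text
the job is handed in; nothing more can be done
None
```

The job is handed in: the strip is swung home against the stop pin with its notch on the dowel, and the wooden board leans on the upstand about 1 mm off midway, at 16.8°, with its foot against the strip as closely as the cameras can tell (about 1 mm).

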